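Knock a ball bearing up out of its block

TASK

Fetch the aluminium bearing block, set its access hole over the upright pin of the knock-out stand - feel for the pin, do not force it - and press the block steadily down until it sits fully on the stand's deck and the bearing has been pushed up proud of the block. Then let go of the block, lift the loosened bearing off and lay it gently flat in the empty compartment of the parts tray, leaving the block down on the stand and everything else on the bench alone.

Things in the scene. Friction and masses are not known exactly. Their poses are not given: they have to be found in the camera images.
- block: Machined aluminium bearing block, 64 (its x) x 50 (its y) x 27 mm tall, about 0.2 kg, loose on the bench, recess up. Origin: centre of its underside; z up. Grip it by its 50 mm flats. A 16.5 mm access hole runs up its axis from the underside through a 12 mm thick ledge into the recess. Do not strike or lean it on the pin's end or the deck with more than 30 N.
- recess (a point): On the block's axis at the recess's floor (the ledge), 12 mm above the block's underside; axes as the block's. The round recess, 31.5 mm across and 15 mm deep, is open at the top. A springy tolerance ring in its wall (four pads, 1 to 7 mm above the ledge) holds the bearing by friction.
- bearing: Shielded steel ball bearing, 30 mm outside, 9 mm thick, about 35 g, on the ledge in the recess, its top 6 mm below the block's top. Origin: centre of its underside; z its axis. It takes about 8 to 13 N of push from below to move it the first 7 mm, then it is loose. With the block fully down on the deck it rests on the pin and stands 7 mm proud of the block, 2 mm still in the recess.
- stand: Steel knock-out stand bolted to the bench: base plate 120 (x) x 84 (y) x 10 mm, on it a slotted anvil 80 (x) x 40 (y) mm whose flat top, the deck, is 50 mm above the bench. Origin: centre of the base's underside; z up. An upright pin stands in the slot. A 16 mm thumbscrew head sticks out 13 mm on the -y side, 14 mm below the deck.
- deck (a point): The middle of the deck; axes as the stand's. A 16 mm wide slot runs along x through it. In the slot a round pin, 14 mm thick with a bevelled flat end 12 mm across, stands 25 mm above the deck, clamped where the last user left it: on the slot's centre line, up to 15 mm either way from this point along x (its place is not measured). It does not move during the work.
- tray: Grey plastic parts tray fixed to the bench, 90 (x) x 160 (y) x 22 mm, walls and floor 4 mm, a 4 mm wall across its middle (perpendicular to y). Origin: centre of its underside. The +y half holds two old bearings; the -y half is empty.
- tray_empty (a point): Centre of the floor of the tray's empty compartment (82 x 74 mm inside, 18 mm deep), 4 mm above the bench; axes as the tray's.
- old1: Old bearing, 26 mm across, 8 mm thick, lying in the tray's full compartment. Leave alone.
- old2: Old bearing, 22 mm across, 7 mm thick, lying in the tray's full compartment. Leave alone.
- fan: Black square cooling fan, 80 x 80 x 25 mm, lying flat; origin: centre of its underside. Leave alone.
- motor: Small steel motor standing upright, 42 mm across, 66 mm tall with its shaft; origin: centre of its underside. Leave alone.
- spool: Solder spool standing on its flange, 48 mm across, 36 mm tall; origin: centre of its underside. Leave alone.
- driver: Screwdriver with a black handle lying on the bench along its x, 170 mm long. Leave alone.
- grease: White grease jar, 48 mm across, 45 mm tall; origin: centre of its underside. Leave alone.
Mind the look-alikes: they are no part of the job. What is shaped like the stand but blue or red is not meant.

How it is judged:
By the outcome, as a careful person would: the job done as asked, in the order asked, and still so for the second after the job is handed in, with the robot touching nothing.
It also fails if it takes over 67 s, if anything falls off the work surface, if the arm or the gripper's body presses on something with over 40 N, if the wrist force passes 120 N, or if a joint passes its speed limit or range.

ROBOT

A 6-joint arm with a two-finger parallel gripper is mounted at the origin on the work surface. World frame = base frame: x ahead of the robot, y to its left, z up, the work surface at z = 0. Lengths are in mm, angles in rad, forces in N, time in s.
With the tool pointing down it reaches from about 400 to 925 mm from the base axis. Payload 12.5 kg.
Tool frame: the origin (TCP) lies on the mounting face of the last link; the fingertips stand 190 mm ahead of it and the grasp point (between the pads) lies 171 mm ahead of it (env.grasp_offset is the distance from the TCP to the grasp point, in mm); z points along the fingers, y is the direction in which the jaws open and shut (so a half turn about z gives the same grasp; the last joint's range is limited). The gripper opens to 95 mm and grips with 3 to 60 N. Pads are 20 mm wide; open, the fingers measure 119 mm over their backs; the gripper's body (75 mm by 180 mm) begins 59 mm behind the grasp point.
Start: joints at [-1.415, 0.491, 1.559, -0, 1.092, -0.106], TCP at [161.782, -603.698, 404.761] pointing down, gripper open.
Joint ranges: [-3.1, 3.1], [-0.84, 2.19], [0.05, 2.79], [-1.13, 4.28], [0.06, 2.93], [-2.69, 2.69]. Speed limits (rad/s): [2.22, 2.22, 2.79, 3.14, 3.14, 3.14].

INTERFACE

Orientations are given as [roll, pitch, yaw] about the fixed x, y, z axes, in that order (R = Rz(yaw) Ry(pitch) Rx(roll)).
In Python, from cell import env, viewer gives the robot as it stands.
- The arm moves only by the tool play_rows, never from a script. Its argument "increments" is a list of rows, each an object of numbers: "dx", "dy", "dz": the shift along the tool's x, y, z in mm; "rx", "ry", "rz": the turn, a rotation vector about the tool's x, y, z in units of 6 degrees (1.0 is 6 degrees). A call has 1 to 8 rows; each row is the pose to reach, as a shift and turn from the pose measured when the call began, along the tool's axes at that moment; what a row does not reach only later rows make up. A row lasts 1/12 s, in which the tool goes at most 41.7 mm and 7.16 degrees, less where a joint would pass 70% of its speed; a pose out of reach is approached as far as the arm can. A call with a gripper value outside its range is refused whole. "fingers" is the opening, from 0 (shut) to 1 (fully open), set as the call begins (left out, the last holds). The fingers move at their own pace and stop on an object; the grip force is fixed at half the most. Time passes only in rows, so rows that repeat a pose let the fingers close. It gives the time, the measured TCP pose, the force and the opening at its end, in the units of the state.
- env.state(): the state, without advancing time (a new reading comes with each control period).
- viewer.read_camera(name): name is "side" or "top" or "wrist"; returns a dict with "image" (480x640x3 uint8, red, green, blue), "fx", "fy", "cx", "cy" (pixels), "k1" (the pictures are not rectified: a ray, as slopes to the right and down, at radius r is drawn at 1 + k1 r^2 times it, then the intrinsics apply), "rvec" (rotation vector, rad) and "tvec" (3), from world to camera coordinates, as OpenCV has them. Camera axes: x right, y down, z forward; pixel columns grow to the right and rows downward; lengths in mm; the calibration is good to about 2 mm. A picture is of the moment at which its call begins. There is no depth.
- env.job_done(): hands the job in, once; it reports no verdict.
The state is a dict: "t": time; "joints": joint angles; "qvel": joint speeds; "tau": joint torques, N m; "eef_pos": TCP position; "tcp_rot": TCP orientation; "ft_force": force on the tool from outside, world axes, zero at the start; "moment": the same for the moment, N m; "opening": opening from 0.0 (shut) to 1.0 (fully open).
Only numpy, scipy, OpenCV 4.12 (cv2) and the standard library are available. Lean on these libraries where they do the work, as an engineer would, in place of code of your own. Each camera call takes 0.05 s, during which the arm holds its last target.

## Working session

There is one attempt and no reset: what is moved stays moved. The work goes in short steps, Python scripts to look and compute and a tool call to move; the robot and the scene stay as the last step left them, time stands still between calls to the robot, and variables do not carry over. Pictures are saved under pics/ and viewed, and the job is handed in when it is done.

Besides the shell and the picture viewer there is one more tool, called after ">>>" by a JSON object that holds its "op" and its "data", one argument or row to a line. play_rows: Moves the arm, as the interface text tells. Its arguments: {"type":"object","properties":{"increments":{"type":"array","items":{"type":"object","properties":{"dx":{"type":"number"},"dy":{"type":"number"},"dz":{"type":"number"},"rx":{"type":"number"},"ry":{"type":"number"},"rz":{"type":"number"}}}},"fingers":{"type":"number"}},"required":["increments"]}

```bash
ls; mkdir -p pics
cat > h.py <<'E'
import numpy as np, cv2, json
from cell import env, viewer
def cap(n,fn=None):
    c=viewer.read_camera(n)
    c={k:(np.array(v) if isinstance(v,(list,tuple)) else v) for k,v in c.items()}
    if fn:
        cv2.imwrite('pics/'+fn+'.png',c['image'][:,:,::-1]); np.savez('pics/'+fn+'.npz',**c)
    return c
def load(fn):
    return dict(np.load('pics/'+fn+'.npz'))
def _kd(c):
    K=np.array([[c['fx'],0,c['cx']],[0,c['fy'],c['cy']],[0,0,1.]],float)
    return K,np.array([float(c['k1']),0,0,0])
def proj(c,P):
    K,d=_kd(c); return cv2.projectPoints(np.array(P,float).reshape(-1,1,3),np.array(c['rvec'],float),np.array(c['tvec'],float),K,d)[0][:,0]
def unproj(c,uv,z):
    K,d=_kd(c); u=cv2.undistortPoints(np.array(uv,float).reshape(-1,1,2),K,d)[:,0]
    R=cv2.Rodrigues(np.array(c['rvec'],float))[0]; t=np.array(c['tvec'],float).reshape(3)
    C=-R.T@t; D=np.c_[u,np.ones(len(u))]@R
    return C+D*((z-C[2])/D[:,2])[:,None]
def st():
    s=env.state(); print({k:np.round(s[k],3).tolist() for k in('t','joints','eef_pos','tcp_rot','ft_force','moment','opening')})
    return s
E
python3 - <<'E'
from h import *
st()
for n in('side','top','wrist'):
    c=cap(n,n+'0'); print(n,c['fx'],c['k1'],np.round(c['rvec'],3),np.round(c['tvec'],1))
E
```

```text
pics
{'t': 0.0, 'joints': [-1.415, 0.492, 1.559, -0.0, 1.092, -0.106], 'eef_pos': [161.759, -603.674, 404.159], 'tcp_rot': [-3.14, -0.0, 0.262], 'ft_force': [0.429, 0.685, -0.104], 'moment': [-0.031, 0.026, -0.041], 'opening': 0.999}
side 508.26849593901755 -0.028402828440187922 [ 0.13  -2.883  1.125] [ 537.1   84.5 1208.3]
top 499.5984906589889 0.02532724558795891 [ 2.144 -2.185  0.087] [ 17.5 539.6 998.7]
wrist 386.5692906583813 0.027407044444344025 [-2.326  1.787  0.229] [-624.1  -27.8  388.8]
```

View pics/top0.png

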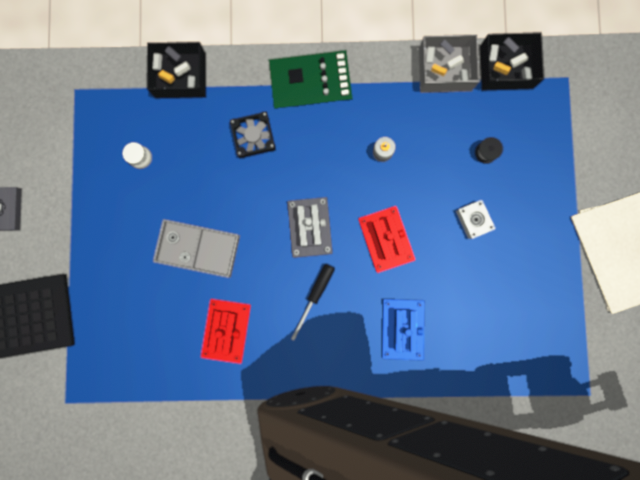

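View pics/side0.png

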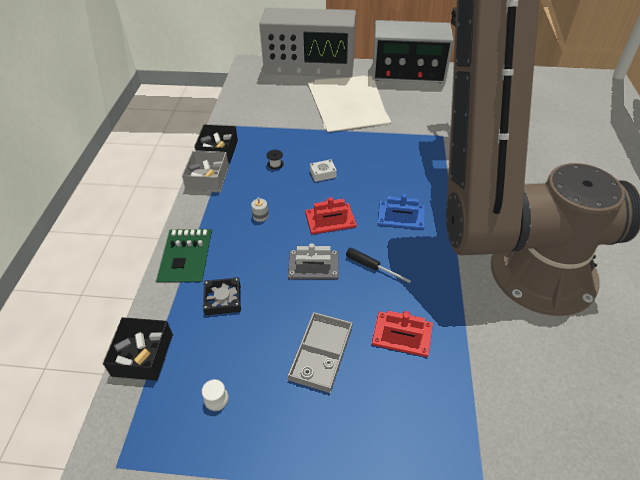

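View pics/wrist0.png

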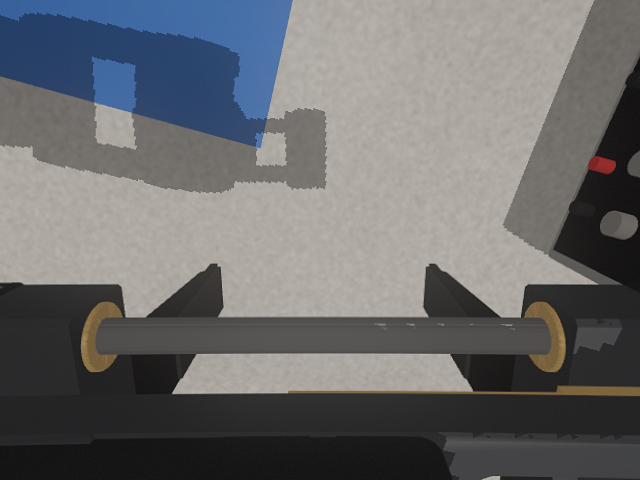

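Stand-shaped things in the top view: grey (310,227), red (387,239), blue (403,329) and red (227,331). Only the grey one is bare steel, so that's the stand. The block is the silver box with a recess at (475,219), and the tray is at (196,248). I'll confirm with crops.

Run:
```python
from h import *
def crop(fn,x,y,w,h,s):
    return cv2.resize(cv2.imread(f'pics/{fn}.png')[y:y+h,x:x+w],(w*s,h*s),interpolation=cv2.INTER_CUBIC)
a=crop('top0',275,185,70,80,5); b=crop('top0',445,185,60,80,5)
cv2.imwrite('pics/c1.png',np.hstack([a,b]))
a=crop('side0',280,235,70,50,6); b=crop('side0',300,150,50,50,6)
cv2.imwrite('pics/c2.png',np.hstack([a,b]))
cv2.imwrite('pics/c3.png',crop('top0',145,210,100,75,7))
```

```text
(no output)
```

View pics/c1.png

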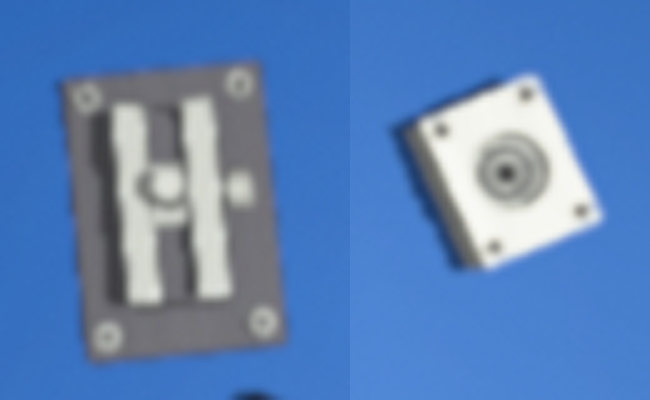

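View pics/c2.png

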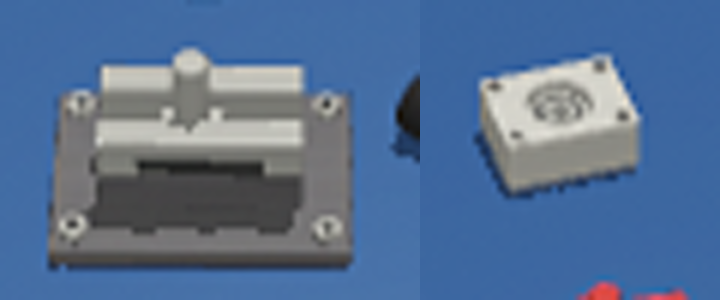

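View pics/c3.png

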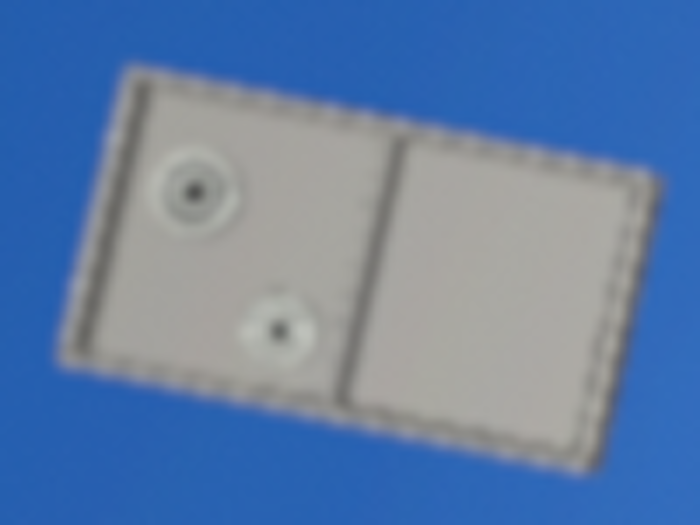

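Run:
```python
from h import *
c=load('top0'); s=load('side0')
def o(p,x,y,k): return (np.array(p,float)+.5)/k-.5+[x,y]
def rep(n,uv,z):
    P=unproj(c,uv,z)[:,:2]; e=[np.linalg.norm(P[i]-P[(i+1)%4]) for i in range(4)]
    m=P.mean(0); print(n,m.round(1),np.round(e,1),[round(float(np.degrees(np.arctan2(*(P[(i+1)%4]-P[i])[::-1]))),1) for i in range(4)]); return m
rep('stand',o([(65,80),(260,62),(287,342),(90,360)],275,185,5),10)
rep('block',o([(75,122),(190,73),(252,217),(137,268)],445,185,5),27)
rep('tray',o([(130,65),(660,172),(597,472),(62,362)],145,210,7),22)
print('pin top', unproj(c,o([(167,185)],275,185,5),75).round(1))
print('pin side', unproj(s,o([(191,62)],280,235,6),75).round(1))
print('bearing', unproj(c,o([(512-350,168)],445,185,5),21).round(1))
# block in side
print('block side',unproj(s,o([(482-420,82),(608-420,55),(640-420,118),(510-420,150)],300,150,6),27).round(1).tolist())
print('stand side anvil',unproj(s,o([(101,66),(303,66),(303,140),(95,140)],280,235,6),50).round(1).tolist())
```

```text
stand [550.5  27.8] [ 82.2 118.   82.1 118. ] [-85.9, -175.7, 94.1, 4.4]
block [ 558.5 -314.8] [51.2 63.6 51.3 64.3] [-68.0, -159.7, 112.8, 20.3]
tray [510.3 261.5] [160.6  89.6 160.9  89.4] [-102.5, 168.0, 77.4, -12.2]
pin top [[553.7  28.7  75. ]]
pin side [[552.5  26.8  75. ]]
bearing [[ 560.  -316.1   21. ]]
block side [[594.6, -326.4, 27.0], [536.4, -351.6, 27.0], [517.8, -306.0, 27.0], [576.4, -278.0, 27.0]]
stand side anvil [[590.6, 9.7, 50.0], [510.9, 3.0, 50.0], [507.9, 41.2, 50.0], [588.2, 48.0, 50.0]]
```

```bash
cat >> h.py <<'E'
from scipy.spatial.transform import Rotation as Ro
def plan(x,y,z,yawdeg):
    s=env.state(); R=Ro.from_euler('xyz',s['tcp_rot'])
    d=R.inv().apply(np.array([x,y,z])-s['eef_pos'])
    r=(R.inv()*Ro.from_euler('xyz',[np.pi,0,np.radians(yawdeg)])).as_rotvec()/np.radians(6)
    print('t',round(s['t'],2),'pos',np.round(s['eef_pos'],1),'rot',np.degrees(s['tcp_rot']).round(2),'F',np.round(s['ft_force'],1),'op',round(s['opening'],3))
    print('PLAN d',d.round(2),'r',r.round(3))
E
python3 -c "
from h import *
plan(557.5,-315,310,21.5)"
```

```text
t 0.15 pos [ 161.8 -603.7  404.3] rot [-179.95   -0.     15.  ] F [-0.7  0.7  0.2] op 0.997
PLAN d [ 456.94 -176.32   94.46] r [-8.000e-03 -1.000e-03 -1.083e+00]
```

>>> {"op": "play_rows", "data": {
  "increments": [
    {"dx": 20,"dy": -8,"dz": 0,"rz": -0.1},
    {"dx": 55,"dy": -21,"dz": 5,"rz": -0.2},
    {"dx": 92,"dy": -35,"dz": 15,"rz": -0.4},
    {"dx": 129,"dy": -50,"dz": 25,"rz": -0.6},
    {"dx": 166,"dy": -64,"dz": 35,"rz": -0.8},
    {"dx": 203,"dy": -78,"dz": 45,"rz": -1},
    {"dx": 240,"dy": -92,"dz": 50,"rz": -1.08},
    {"dx": 277,"dy": -107,"dz": 55,"rz": -1.08}
  ],
  "fingers": 1
}}

```text
invalid input
```

```bash
python3 -c "
from h import *
plan(557.5,-315,310,21.5)"
```

```text
t 0.15 pos [ 161.8 -603.7  404.3] rot [-179.95   -0.     15.  ] F [-0.7  0.7  0.2] op 0.997
PLAN d [ 456.94 -176.32   94.46] r [-8.000e-03 -1.000e-03 -1.083e+00]
```

>>> {"op": "play_rows", "data": {
  "increments": [
    {"dx": 20,"dy": -8,"dz": 0,"rx": 0,"ry": 0,"rz": -0.1},
    {"dx": 55,"dy": -21,"dz": 5,"rx": 0,"ry": 0,"rz": -0.2},
    {"dx": 92,"dy": -35,"dz": 15,"rx": 0,"ry": 0,"rz": -0.4},
    {"dx": 129,"dy": -50,"dz": 25,"rx": 0,"ry": 0,"rz": -0.6},
    {"dx": 166,"dy": -64,"dz": 35,"rx": 0,"ry": 0,"rz": -0.8},
    {"dx": 203,"dy": -78,"dz": 45,"rx": 0,"ry": 0,"rz": -1},
    {"dx": 240,"dy": -92,"dz": 50,"rx": 0,"ry": 0,"rz": -1.08},
    {"dx": 277,"dy": -107,"dz": 55,"rx": 0,"ry": 0,"rz": -1.08}
  ],
  "fingers": 1
}}

```text
t: 0.82
eef_pos: [402.9, -427.3, 348.8]
tcp_rot: [-3.14, 0.0, 0.375]
ft_force: [0.0, -0.8, -0.4]
opening: 1.001
```

```bash
python3 -c "
from h import *
plan(557.5,-315,310,21.5)"
```

```text
t 0.82 pos [ 402.9 -427.3  348.8] rot [-179.91    0.     21.51] F [ 0.  -0.8 -0.4] op 1.001
PLAN d [184.96 -47.74  38.82] r [-0.014  0.001  0.001]
```

>>> {"op": "play_rows", "data": {
  "increments": [
    {"dx": 37,"dy": -9,"dz": 8,"rx": 0,"ry": 0,"rz": 0},
    {"dx": 74,"dy": -19,"dz": 16,"rx": 0,"ry": 0,"rz": 0},
    {"dx": 111,"dy": -29,"dz": 24,"rx": 0,"ry": 0,"rz": 0},
    {"dx": 145,"dy": -38,"dz": 32,"rx": 0,"ry": 0,"rz": 0},
    {"dx": 172,"dy": -44,"dz": 37,"rx": 0,"ry": 0,"rz": 0},
    {"dx": 185,"dy": -47.7,"dz": 39,"rx": 0,"ry": 0,"rz": 0},
    {"dx": 185,"dy": -47.7,"dz": 39,"rx": 0,"ry": 0,"rz": 0}
  ]
}}

```text
t: 1.4
eef_pos: [559.2, -313.2, 308.9]
tcp_rot: [-3.139, 0.0, 0.378]
ft_force: [0.2, 0.4, 0.3]
opening: 1.001
```

```bash
python3 -c "
from h import *
cap('wrist','w1')
plan(557.5,-315,310,21.5)"
```

```text
t 1.45 pos [ 558.  -314.4  309.3] rot [-1.7987e+02  4.0000e-02  2.1620e+01] F [ 0.6  0.2 -0.2] op 0.996
PLAN d [-0.7   0.41 -0.67] r [-0.021  0.006  0.019]
```

View pics/w1.png

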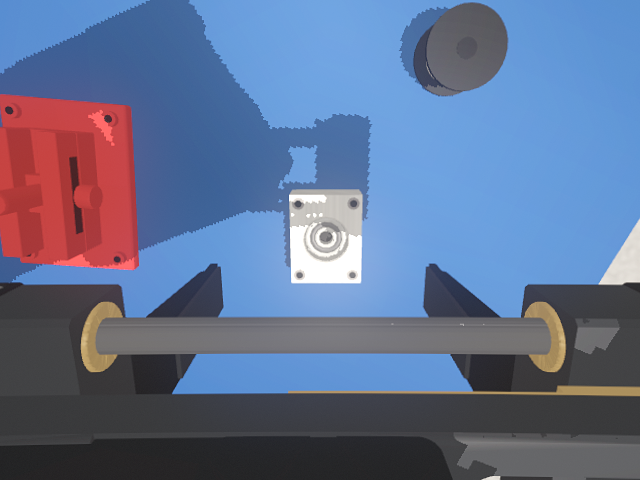

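Run:
```python
from h import *
c=load('w1')
im=c['image'][175:300,270:380]; cv2.imwrite('pics/c4.png',cv2.resize(im,None,fx=5,fy=5,interpolation=cv2.INTER_CUBIC)[:,:,::-1])
P=unproj(c,[(298.5,204),(353.5,204),(352.5,275),(299.5,275)],27);print(P.round(1), P.mean(0))
print(proj(c,[(558,-314.4,19),(558,-314.4,27)]))
print(unproj(c,[(326,237)],21))
```

```text
[[ 573.7 -288.5   27. ]
 [ 587.5 -323.3   27. ]
 [ 539.7 -342.6   27. ]
 [ 525.7 -307.3   27. ]] [ 556.65206918 -315.42873352   27.        ]
[[325.29672131 235.14858498]
 [325.33842117 238.09086801]]
[[ 557.40587189 -315.16876742   21.        ]]
```

View pics/c4.png

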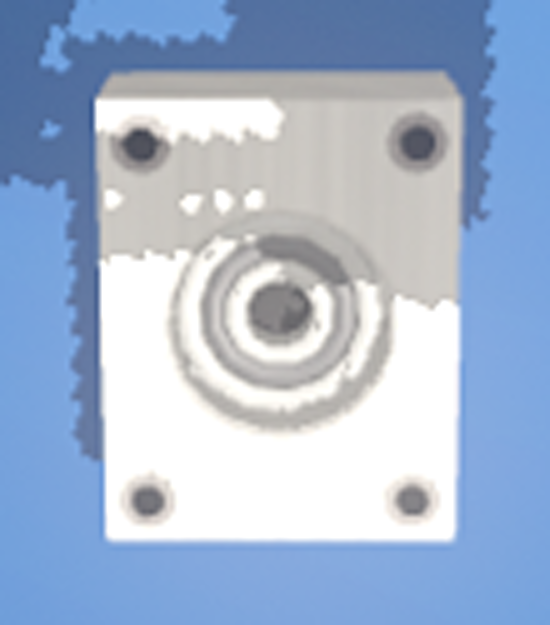

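The wrist view shows the block centred between the fingers: corner screws at (298,204), (353,204), (352,275) and (299,275), bearing at (326,237). Its centre is about (557.1,-315.2) and its yaw 21.7°. I'm descending.

>>> {"op": "play_rows", "data": {
  "increments": [
    {"dx": -0.5,"dy": 0.4,"dz": 20,"rx": 0,"ry": 0,"rz": 0},
    {"dx": -1,"dy": 0.5,"dz": 50,"rx": 0,"ry": 0,"rz": 0},
    {"dx": -1,"dy": 0.5,"dz": 80,"rx": 0,"ry": 0,"rz": 0},
    {"dx": -1,"dy": 0.5,"dz": 100,"rx": 0,"ry": 0,"rz": 0},
    {"dx": -1,"dy": 0.5,"dz": 110,"rx": 0,"ry": 0,"rz": 0},
    {"dx": -1,"dy": 0.5,"dz": 114.5,"rx": 0,"ry": 0,"rz": 0},
    {"dx": -1,"dy": 0.5,"dz": 115,"rx": 0,"ry": 0,"rz": 0},
    {"dx": -1,"dy": 0.5,"dz": 115,"rx": 0,"ry": 0,"rz": 0}
  ]
}}

```text
t: 2.12
eef_pos: [557.0, -315.6, 195.4]
tcp_rot: [-3.141, -0.0, 0.377]
ft_force: [-0.4, -0.2, 1.0]
opening: 1.0
```

>>> {"op": "play_rows", "data": {
  "increments": [
    {"dx": 0,"dy": 0,"dz": 0,"rx": 0,"ry": 0,"rz": 0},
    {"dx": 0,"dy": 0,"dz": 0,"rx": 0,"ry": 0,"rz": 0},
    {"dx": 0,"dy": 0,"dz": 0,"rx": 0,"ry": 0,"rz": 0},
    {"dx": 0,"dy": 0,"dz": 0,"rx": 0,"ry": 0,"rz": 0},
    {"dx": 0,"dy": 0,"dz": 0,"rx": 0,"ry": 0,"rz": 0},
    {"dx": 0,"dy": 0,"dz": 0,"rx": 0,"ry": 0,"rz": 0},
    {"dx": 0,"dy": 0,"dz": 0,"rx": 0,"ry": 0,"rz": 0},
    {"dx": 0,"dy": 0,"dz": 0,"rx": 0,"ry": 0,"rz": 0}
  ],
  "fingers": 0
}}

```text
t: 2.78
eef_pos: [557.0, -315.6, 195.4]
tcp_rot: [-3.141, -0.0, 0.377]
ft_force: [0.2, -1.0, 0.2]
opening: 0.528
```

```bash
python3 -c "
from h import *
cap('wrist','w2')
plan(553,27.8,310,4.2);st()"
```

```text
t 2.83 pos [ 557.  -315.6  195.4] rot [-1.7994e+02 -1.0000e-02  2.1580e+01] F [0.2 0.3 1.2] op 0.523
PLAN d [ 122.58 -320.92 -114.25] r [-0.01   0.     2.897]
{'t': 2.833, 'joints': [-0.619, 0.765, 1.68, 0.001, 0.697, 0.575], 'eef_pos': [557.044, -315.597, 195.417], 'tcp_rot': [-3.141, -0.0, 0.377], 'ft_force': [0.223, 0.311, 1.22], 'moment': [0.06, -0.011, -0.005], 'opening': 0.523}
```

View pics/w2.png

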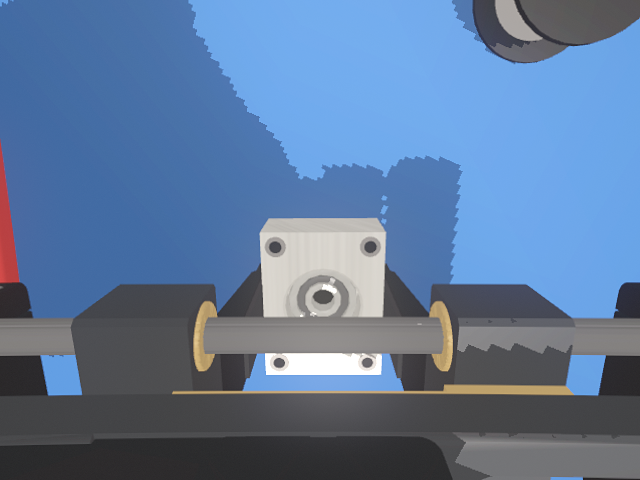

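The block is gripped, with an opening of about 50 mm. I'll lift it and recheck.

>>> {"op": "play_rows", "data": {
  "increments": [
    {"dx": 0,"dy": 0,"dz": -5,"rx": 0,"ry": 0,"rz": 0},
    {"dx": 0,"dy": 0,"dz": -20,"rx": 0,"ry": 0,"rz": 0},
    {"dx": 0,"dy": 0,"dz": -45,"rx": 0,"ry": 0,"rz": 0},
    {"dx": 0,"dy": 0,"dz": -70,"rx": 0,"ry": 0,"rz": 0},
    {"dx": 0,"dy": 0,"dz": -90,"rx": 0,"ry": 0,"rz": 0},
    {"dx": 0,"dy": 0,"dz": -103,"rx": 0,"ry": 0,"rz": 0},
    {"dx": 0,"dy": 0,"dz": -110,"rx": 0,"ry": 0,"rz": 0},
    {"dx": 0,"dy": 0,"dz": -112,"rx": 0,"ry": 0,"rz": 0}
  ]
}}

```text
t: 3.5
eef_pos: [557.1, -315.7, 308.6]
tcp_rot: [3.141, -0.001, 0.377]
ft_force: [0.2, 0.0, -2.1]
opening: 0.524
```

```bash
python3 -c "
from h import *
c=load('w2')
P=unproj(c,[(275,247),(370.5,247),(367.5,363),(279,363)],27);print(P.round(1), P.mean(0))
print(unproj(c,[(323,297)],21))
plan(553,27.8,310,4.2)"
```

```text
[[ 574.  -287.9   27. ]
 [ 587.9 -323.1   27. ]
 [ 539.8 -342.3   27. ]
 [ 525.9 -307.1   27. ]] [ 556.92401278 -315.09172811   27.        ]
[[ 558.66105937 -314.40120731   21.        ]]
t 3.5 pos [ 557.1 -315.7  308.6] rot [ 1.7999e+02 -5.0000e-02  2.1580e+01] F [ 0.2  0.  -2.1] op 0.524
PLAN d [ 122.59 -320.88   -1.34] r [ 1.000e-03 -9.000e-03  2.897e+00]
```

>>> {"op": "play_rows", "data": {
  "increments": [
    {"dx": 6,"dy": -15,"dz": 0,"rx": 0,"ry": 0,"rz": 0.2},
    {"dx": 18,"dy": -48,"dz": 0,"rx": 0,"ry": 0,"rz": 0.6},
    {"dx": 32,"dy": -85,"dz": 0,"rx": 0,"ry": 0,"rz": 1},
    {"dx": 46,"dy": -122,"dz": 0,"rx": 0,"ry": 0,"rz": 1.4},
    {"dx": 60,"dy": -159,"dz": 0,"rx": 0,"ry": 0,"rz": 1.8},
    {"dx": 75,"dy": -197,"dz": 0,"rx": 0,"ry": 0,"rz": 2.2},
    {"dx": 89,"dy": -234,"dz": 0,"rx": 0,"ry": 0,"rz": 2.6},
    {"dx": 100,"dy": -262,"dz": 0,"rx": 0,"ry": 0,"rz": 2.9}
  ]
}}

```text
t: 4.17
eef_pos: [553.0, -32.6, 307.7]
tcp_rot: [-3.141, 0.001, 0.072]
ft_force: [1.3, -0.8, -3.0]
opening: 0.52
```

```bash
python3 -c "
from h import *
plan(553,27.8,310,4.2)"
```

```text
t 4.17 pos [553.  -32.6 307.7] rot [-1.7996e+02  6.0000e-02  4.1100e+00] F [ 1.3 -0.8 -3. ] op 0.52
PLAN d [  4.35 -60.23  -2.21] r [-0.007  0.01  -0.016]
```

```bash
python3 -c "
from h import *
c=cap('wrist','w3'); cap('top','t3'); cap('side','s3')
plan(553,27.8,310,4.2)
print(proj(c,[(553,27.8,75)]))"
```

```text
t 4.32 pos [553.4 -33.3 307.9] rot [-1.7997e+02  4.0000e-02  4.3800e+00] F [ 0.4 -0.3 -2.2] op 0.519
PLAN d [  4.23 -60.96  -2.07] r [-0.004  0.006  0.03 ]
[[217.9457536  250.61754347]]
```

View pics/w3.png

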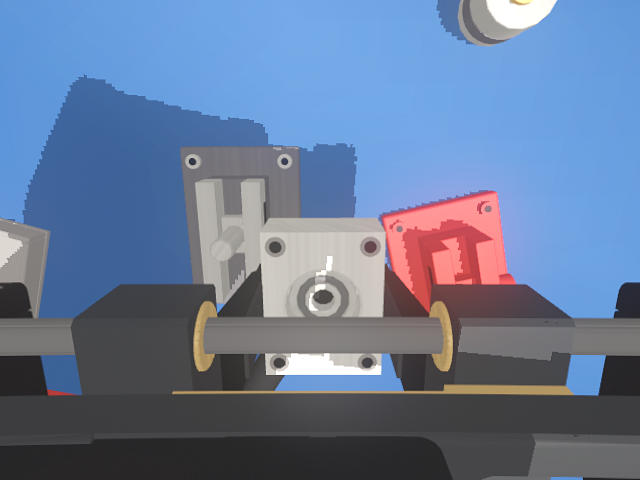

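View pics/s3.png

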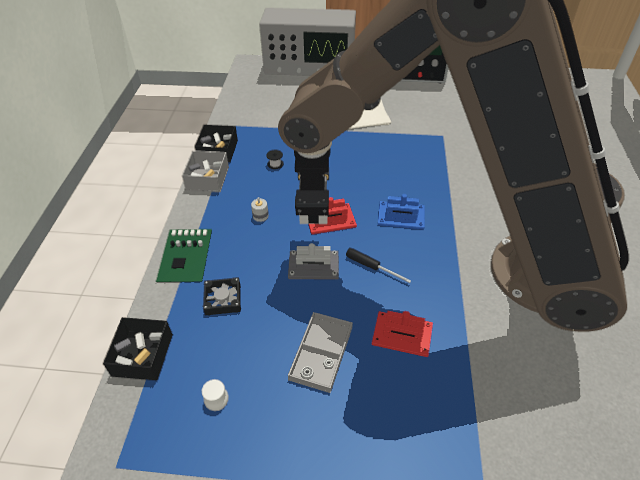

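Run:
```python
from h import *
c=load('w3'); im=c['image'][140:310,170:310].copy()
cv2.imwrite('pics/c5.png',cv2.resize(im,None,fx=5,fy=5,interpolation=cv2.INTER_CUBIC)[:600,:,::-1])
```

```text
(no output)
```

View pics/c5.png

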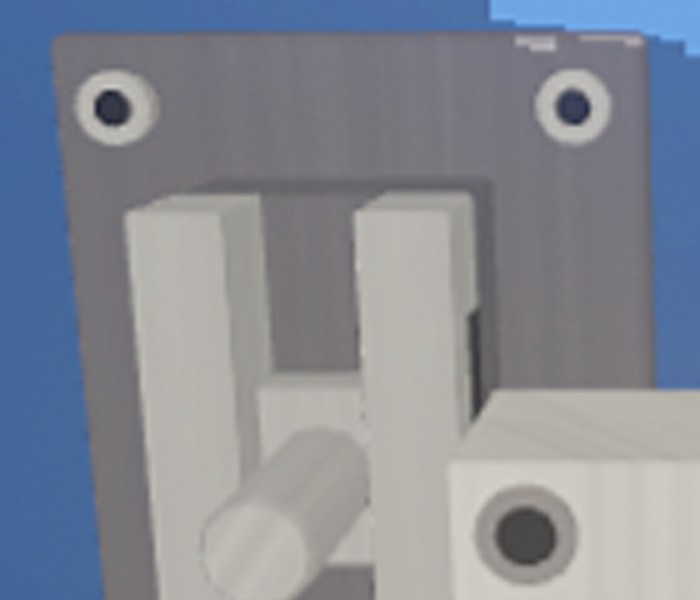

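Run:
```python
from h import *
c=load('w3')
print('pin',unproj(c,[(221,250)],75), 'anvil far corners', unproj(c,[(195,182.3),(264.5,182)],50), 'base far', unproj(c,[(181,147.3),(299,147.3)],10))
print('disc width',unproj(c,[(210.5,250),(231.5,250),(221,240),(221,260.5)],75).round(1))
# block in hand: screws at z top = tips+23
s=[553.4,-33.3]; z=307.9-195.4+27
P=unproj(c,[(275,247),(370.5,247),(367.5,363),(279,363)],z); print(P.mean(0)-[*s,0])
```

```text
pin [[553.4902383   26.07156787  75.        ]] anvil far corners [[587.3792534   48.29080848  50.        ]
 [590.612982     6.19507248  50.        ]] base far [[605.09367567  70.38924864  10.        ]
 [611.07332085 -11.32276513  10.        ]]
disc width [[553.1  32.   75. ]
 [553.9  20.1  75. ]
 [559.4  26.1  75. ]
 [547.2  26.   75. ]]
[ -0.56881458   1.03164139 139.5       ]
```

Wrist view: pin tip at (221,250), block held squarely. The three cameras put the pin at about (553.4,26.7). I'll move over it and then feel downward.

>>> {"op": "play_rows", "data": {
  "increments": [
    {"dx": 1,"dy": -20,"dz": 0,"rx": 0,"ry": 0,"rz": 0},
    {"dx": 3,"dy": -40,"dz": 5,"rx": 0,"ry": 0,"rz": 0},
    {"dx": 4,"dy": -54,"dz": 15,"rx": 0,"ry": 0,"rz": 0.03},
    {"dx": 4.5,"dy": -60,"dz": 25,"rx": 0,"ry": 0,"rz": 0.03},
    {"dx": 4.5,"dy": -60,"dz": 31,"rx": 0,"ry": 0,"rz": 0.03},
    {"dx": 4.5,"dy": -60,"dz": 33.5,"rx": 0,"ry": 0,"rz": 0.03},
    {"dx": 4.5,"dy": -60,"dz": 34,"rx": 0,"ry": 0,"rz": 0.03}
  ]
}}

```text
t: 4.9
eef_pos: [553.4, 25.8, 273.1]
tcp_rot: [-3.141, 0.002, 0.073]
ft_force: [-0.9, -0.5, -2.0]
opening: 0.525
```

```bash
python3 -c "
from h import *
c=cap('wrist','w4'); cap('side','s4'); cap('top','t4')
plan(553.4,26.7,271.5,4.2)
for n in 's4','t4':
  c=load(n); p=proj(c,[(553,27,75)])[0].astype(int); print(p)
  x,y=p; im=c['image'][y-50:y+50,x-60:x+60]; cv2.imwrite('pics/c_'+n+'.png',cv2.resize(im,None,fx=6,fy=6,interpolation=cv2.INTER_CUBIC)[:,:,::-1])
"
```

```text
t 5.05 pos [553.5  26.1 274.1] rot [-1.7998e+02  2.0000e-02  4.1500e+00] F [-1.2 -0.7 -2.1] op 0.527
PLAN d [-0.04 -0.61  2.62] r [-0.003  0.003 -0.008]
[311 244]
[308 221]
```

View pics/c_s4.png

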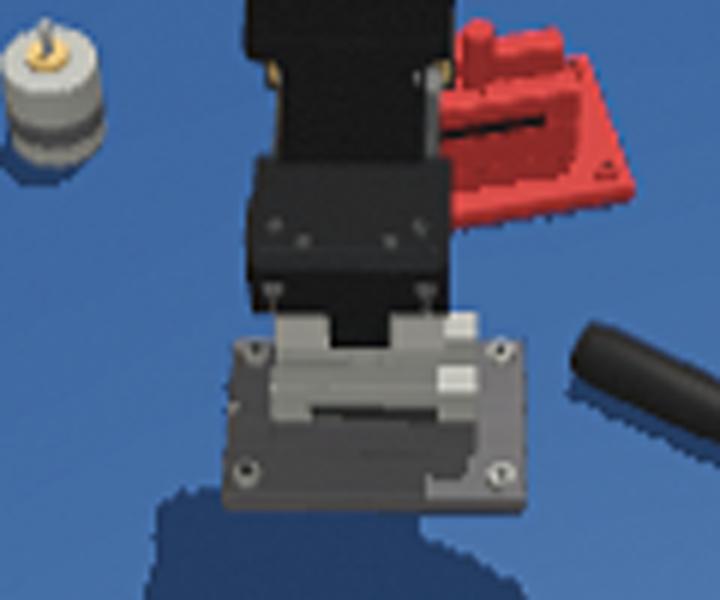

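View pics/w4.png

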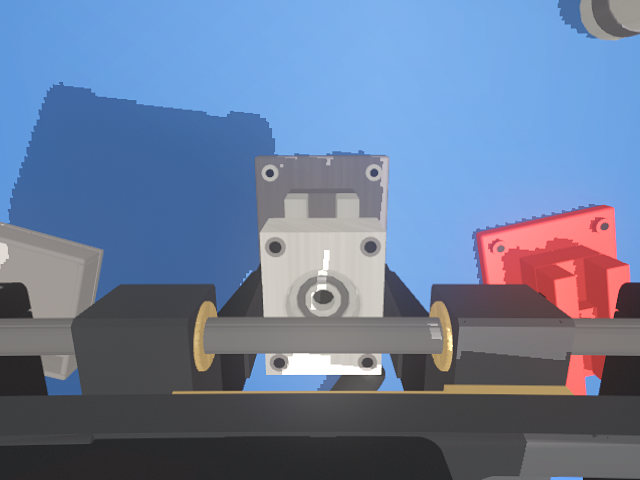

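Run:
```python
from h import *
c=load('w4'); 
im=c['image'][150:240,240:400]; cv2.imwrite('pics/c6.png',cv2.resize(im,None,fx=5,fy=5,interpolation=cv2.INTER_CUBIC)[:,:,::-1])
s=[553.5,26.1,0]
H=unproj(c,[(270,173),(373.5,173)],10); A=unproj(c,[(285,217),(308.5,217),(336.5,217),(359,217)],50);
P=unproj(c,[(275,247),(370.5,247),(367.5,363),(279,363)],274.1-195.4+27)
print(H-s,A-s,P.mean(0)-s,P.round(1))
```

```text
[[ 42.37664628  35.96346391  10.        ]
 [ 46.95985743 -27.98865604  10.        ]] [[ 24.17149409  22.01628929  50.        ]
 [ 25.06859394   9.53710297  50.        ]
 [ 26.13547869  -5.3356517   50.        ]
 [ 26.99064009 -17.28197864  50.        ]] [ 3.06275881e-02 -1.24438850e-02  1.05700000e+02] [[577.8  46.7 105.7]
 [580.5   9.3 105.7]
 [529.2   5.4 105.7]
 [526.5  42.9 105.7]]
```

View pics/c6.png

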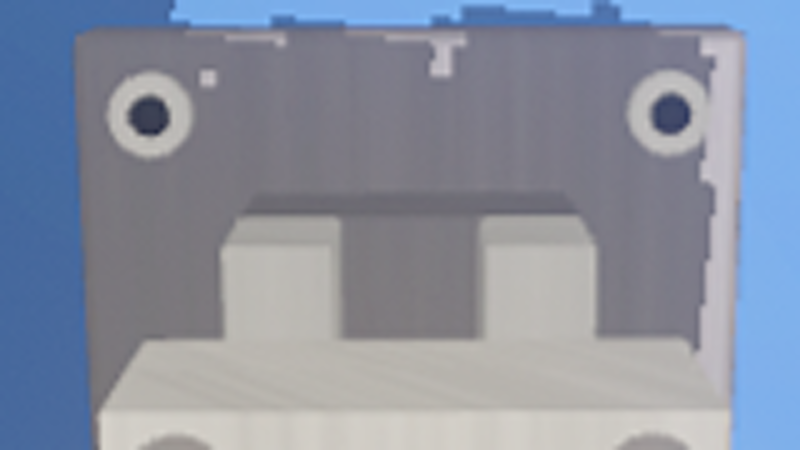

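>>> {"op": "play_rows", "data": {
  "increments": [
    {"dx": 0.1,"dy": -0.6,"dz": 1,"rx": 0,"ry": 0,"rz": 0},
    {"dx": 0.1,"dy": -0.6,"dz": 1.8,"rx": 0,"ry": 0,"rz": 0},
    {"dx": 0.1,"dy": -0.6,"dz": 2.5,"rx": 0,"ry": 0,"rz": 0},
    {"dx": 0.1,"dy": -0.6,"dz": 3,"rx": 0,"ry": 0,"rz": 0},
    {"dx": 0.1,"dy": -0.6,"dz": 3.5,"rx": 0,"ry": 0,"rz": 0},
    {"dx": 0.1,"dy": -0.6,"dz": 4,"rx": 0,"ry": 0,"rz": 0},
    {"dx": 0.1,"dy": -0.6,"dz": 4.3,"rx": 0,"ry": 0,"rz": 0}
  ]
}}

```text
t: 5.63
eef_pos: [553.5, 26.7, 269.8]
tcp_rot: [-3.141, 0.0, 0.072]
ft_force: [1.0, -0.5, -2.1]
opening: 0.524
```

```bash
python3 -c "
from h import *
plan(553.6,26.7,269,4.2);st()"
```

```text
t 5.63 pos [553.5  26.7 269.8] rot [-1.7998e+02  2.0000e-02  4.1500e+00] F [ 1.  -0.5 -2.1] op 0.524
PLAN d [0.05 0.03 0.77] r [-0.003  0.003 -0.008]
{'t': 5.633, 'joints': [-0.071, 0.567, 1.865, 0.0, 0.709, 1.427], 'eef_pos': [553.547, 26.726, 269.769], 'tcp_rot': [-3.141, 0.0, 0.072], 'ft_force': [0.989, -0.469, -2.053], 'moment': [0.017, 0.05, 0.01], 'opening': 0.524}
```

>>> {"op": "play_rows", "data": {
  "increments": [
    {"dx": 0,"dy": 0,"dz": 0.5,"rx": 0,"ry": 0,"rz": 0},
    {"dx": 0,"dy": 0,"dz": 1,"rx": 0,"ry": 0,"rz": 0},
    {"dx": 0,"dy": 0,"dz": 1.5,"rx": 0,"ry": 0,"rz": 0}
  ]
}}

```text
t: 5.88
eef_pos: [553.5, 26.7, 268.2]
tcp_rot: [-3.141, 0.0, 0.072]
ft_force: [-0.3, 0.7, -1.9]
opening: 0.526
```

>>> {"op": "play_rows", "data": {
  "increments": [
    {"dx": 0,"dy": 0,"dz": 0.5,"rx": 0,"ry": 0,"rz": 0},
    {"dx": 0,"dy": 0,"dz": 1,"rx": 0,"ry": 0,"rz": 0},
    {"dx": 0,"dy": 0,"dz": 1.3,"rx": 0,"ry": 0,"rz": 0}
  ]
}}

```text
t: 6.13
eef_pos: [553.5, 26.7, 266.8]
tcp_rot: [-3.141, 0.0, 0.073]
ft_force: [-0.1, 0.0, -3.6]
opening: 0.525
```

```bash
python3 -c "
from h import *
st()"
```

```text
{'t': 6.133, 'joints': [-0.071, 0.572, 1.867, 0.0, 0.703, 1.427], 'eef_pos': [553.543, 26.746, 266.836], 'tcp_rot': [-3.141, 0.0, 0.073], 'ft_force': [-0.056, 0.004, -3.608], 'moment': [-0.019, -0.001, -0.035], 'opening': 0.525}
```

The block is past the pin's end with no reaction, so the pin is in the hole. I'll continue down to just short of the bearing.

>>> {"op": "play_rows", "data": {
  "increments": [
    {"dx": 0,"dy": 0,"dz": 0.6,"rx": 0,"ry": 0,"rz": 0},
    {"dx": 0,"dy": 0,"dz": 1.4,"rx": 0,"ry": 0,"rz": 0},
    {"dx": 0,"dy": 0,"dz": 2.2,"rx": 0,"ry": 0,"rz": 0},
    {"dx": 0,"dy": 0,"dz": 3,"rx": 0,"ry": 0,"rz": 0}
  ]
}}

```text
t: 6.47
eef_pos: [553.5, 26.7, 263.7]
tcp_rot: [-3.141, 0.0, 0.073]
ft_force: [0.9, -0.0, -2.2]
opening: 0.523
```

>>> {"op": "play_rows", "data": {
  "increments": [
    {"dx": 0,"dy": 0,"dz": 0.8,"rx": 0,"ry": 0,"rz": 0},
    {"dx": 0,"dy": 0,"dz": 1.6,"rx": 0,"ry": 0,"rz": 0},
    {"dx": 0,"dy": 0,"dz": 2.4,"rx": 0,"ry": 0,"rz": 0},
    {"dx": 0,"dy": 0,"dz": 3,"rx": 0,"ry": 0,"rz": 0}
  ]
}}

```text
t: 6.8
eef_pos: [553.5, 26.7, 260.6]
tcp_rot: [-3.141, 0.0, 0.073]
ft_force: [0.3, 0.3, -1.6]
opening: 0.526
```

```bash
python3 -c "
from h import *
st()"
```

```text
{'t': 6.8, 'joints': [-0.071, 0.581, 1.871, 0.0, 0.689, 1.427], 'eef_pos': [553.525, 26.739, 260.632], 'tcp_rot': [-3.141, 0.0, 0.073], 'ft_force': [0.298, 0.349, -1.629], 'moment': [0.027, 0.037, -0.015], 'opening': 0.526}
```

>>> {"op": "play_rows", "data": {
  "increments": [
    {"dx": 0,"dy": 0,"dz": 0.6,"rx": 0,"ry": 0,"rz": 0},
    {"dx": 0,"dy": 0,"dz": 1.2,"rx": 0,"ry": 0,"rz": 0},
    {"dx": 0,"dy": 0,"dz": 1.8,"rx": 0,"ry": 0,"rz": 0},
    {"dx": 0,"dy": 0,"dz": 2.4,"rx": 0,"ry": 0,"rz": 0},
    {"dx": 0,"dy": 0,"dz": 3,"rx": 0,"ry": 0,"rz": 0}
  ]
}}

```text
t: 7.22
eef_pos: [553.6, 26.7, 258.0]
tcp_rot: [-3.141, -0.0, 0.073]
ft_force: [-1.6, 0.1, 6.4]
opening: 0.524
```

```bash
python3 -c "
from h import *
st()"
```

```text
{'t': 7.217, 'joints': [-0.071, 0.586, 1.873, 0.0, 0.683, 1.427], 'eef_pos': [553.592, 26.743, 258.023], 'tcp_rot': [-3.141, -0.0, 0.073], 'ft_force': [-1.592, 0.13, 6.354], 'moment': [-0.016, 0.251, 0.006], 'opening': 0.524}
```

>>> {"op": "play_rows", "data": {
  "increments": [
    {"dx": 0,"dy": 0,"dz": 0.7,"rx": 0,"ry": 0,"rz": 0},
    {"dx": 0,"dy": 0,"dz": 1.4,"rx": 0,"ry": 0,"rz": 0},
    {"dx": 0,"dy": 0,"dz": 2.1,"rx": 0,"ry": 0,"rz": 0},
    {"dx": 0,"dy": 0,"dz": 2.8,"rx": 0,"ry": 0,"rz": 0}
  ]
}}

```text
t: 7.55
eef_pos: [553.7, 26.7, 255.9]
tcp_rot: [-3.142, -0.001, 0.073]
ft_force: [-1.1, 0.4, 6.7]
opening: 0.526
```

>>> {"op": "play_rows", "data": {
  "increments": [
    {"dx": 0,"dy": 0,"dz": 0.9,"rx": 0,"ry": 0,"rz": 0},
    {"dx": 0,"dy": 0,"dz": 1.6,"rx": 0,"ry": 0,"rz": 0},
    {"dx": 0,"dy": 0,"dz": 2.3,"rx": 0,"ry": 0,"rz": 0},
    {"dx": 0,"dy": 0,"dz": 3,"rx": 0,"ry": 0,"rz": 0}
  ]
}}

```text
t: 7.88
eef_pos: [553.8, 26.8, 253.5]
tcp_rot: [3.142, -0.002, 0.073]
ft_force: [-2.7, 0.3, 7.3]
opening: 0.529
```

```bash
python3 -c "
from h import *
st()
c=cap('wrist','w5')"
```

```text
{'t': 7.883, 'joints': [-0.071, 0.593, 1.876, 0.0, 0.671, 1.427], 'eef_pos': [553.774, 26.767, 253.473], 'tcp_rot': [3.142, -0.002, 0.073], 'ft_force': [-2.662, 0.276, 7.287], 'moment': [-0.005, 0.403, 0.023], 'opening': 0.529}
```

View pics/w5.png

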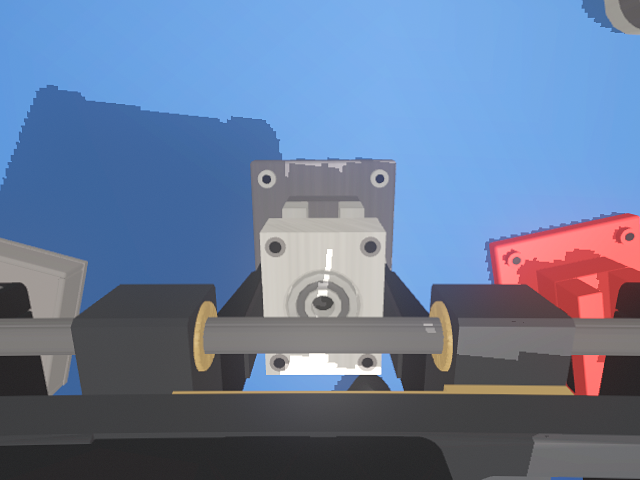

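```bash
python3 -c "
from h import *
plan(553.5,26.7,249.5,4.2)"
```

```text
t 7.93 pos [553.8  26.7 253.3] rot [ 1.80e+02 -1.20e-01  4.16e+00] F [-0.5  0.7  2.2] op 0.522
PLAN d [-0.28  0.02  3.78] r [ 0.    -0.02  -0.007]
```

>>> {"op": "play_rows", "data": {
  "increments": [
    {"dx": -0.2,"dy": 0,"dz": 0.8,"rx": 0,"ry": -0.02,"rz": 0},
    {"dx": -0.2,"dy": 0,"dz": 1.6,"rx": 0,"ry": -0.02,"rz": 0},
    {"dx": -0.2,"dy": 0,"dz": 2.4,"rx": 0,"ry": -0.02,"rz": 0},
    {"dx": -0.2,"dy": 0,"dz": 3.2,"rx": 0,"ry": -0.02,"rz": 0},
    {"dx": -0.2,"dy": 0,"dz": 4,"rx": 0,"ry": -0.02,"rz": 0}
  ]
}}

```text
t: 8.35
eef_pos: [553.5, 26.7, 248.9]
tcp_rot: [-3.142, 0.001, 0.073]
ft_force: [0.3, -0.3, -2.1]
opening: 0.525
```

>>> {"op": "play_rows", "data": {
  "increments": [
    {"dx": 0,"dy": 0,"dz": 0.7,"rx": 0,"ry": 0,"rz": 0},
    {"dx": 0,"dy": 0,"dz": 1.4,"rx": 0,"ry": 0,"rz": 0},
    {"dx": 0,"dy": 0,"dz": 2.1,"rx": 0,"ry": 0,"rz": 0},
    {"dx": 0,"dy": 0,"dz": 2.8,"rx": 0,"ry": 0,"rz": 0}
  ]
}}

```text
t: 8.68
eef_pos: [553.5, 26.7, 245.9]
tcp_rot: [-3.142, 0.001, 0.073]
ft_force: [0.5, -0.2, -1.8]
opening: 0.525
```

```bash
python3 -c "
from h import *
plan(553.5,26.7,245.4,4.2)"
```

```text
t 8.68 pos [553.5  26.7 245.9] rot [-1.80e+02  5.00e-02  4.16e+00] F [ 0.5 -0.2 -1.8] op 0.525
PLAN d [0.02 0.04 0.54] r [-0.001  0.008 -0.007]
```

The bearing is now loose and the block is about 0.5 mm above the deck. I'll feel gently for the deck.

>>> {"op": "play_rows", "data": {
  "increments": [
    {"dx": 0,"dy": 0,"dz": 0.3,"rx": 0,"ry": 0,"rz": 0},
    {"dx": 0,"dy": 0,"dz": 0.6,"rx": 0,"ry": 0,"rz": 0},
    {"dx": 0,"dy": 0,"dz": 0.6,"rx": 0,"ry": 0,"rz": 0}
  ]
}}

```text
t: 8.93
eef_pos: [553.4, 26.7, 245.4]
tcp_rot: [-3.142, 0.001, 0.073]
ft_force: [-1.7, -0.5, -1.1]
opening: 0.527
```

```bash
python3 -c "
from h import *
plan(553.5,26.7,245.4,4.2)"
```

```text
t 8.93 pos [553.4  26.7 245.4] rot [-1.80e+02  5.00e-02  4.16e+00] F [-1.7 -0.5 -1.1] op 0.527
PLAN d [0.05 0.03 0.03] r [-0.001  0.008 -0.007]
```

>>> {"op": "play_rows", "data": {
  "increments": [
    {"dx": 0,"dy": 0,"dz": 0.2,"rx": 0,"ry": 0,"rz": 0},
    {"dx": 0,"dy": 0,"dz": 0.5,"rx": 0,"ry": 0,"rz": 0},
    {"dx": 0,"dy": 0,"dz": 0.5,"rx": 0,"ry": 0,"rz": 0}
  ]
}}

```text
t: 9.18
eef_pos: [553.4, 26.7, 245.4]
tcp_rot: [-3.142, 0.001, 0.073]
ft_force: [-2.9, -1.0, 4.9]
opening: 0.526
```

```bash
python3 -c "
from h import *
plan(553.5,26.7,245.4,4.2)"
```

```text
t 9.18 pos [553.4  26.7 245.4] rot [-1.80e+02  4.00e-02  4.16e+00] F [-2.9 -1.   4.9] op 0.526
PLAN d [ 0.11  0.05 -0.04] r [-0.001  0.006 -0.006]
```

The descent stopped at 245.4 with a reaction of about 7 N, so the block is on the deck. I'm releasing it.

>>> {"op": "play_rows", "data": {
  "increments": [
    {"dx": 0,"dy": 0,"dz": 0,"rx": 0,"ry": 0,"rz": 0},
    {"dx": 0,"dy": 0,"dz": 0,"rx": 0,"ry": 0,"rz": 0},
    {"dx": 0,"dy": 0,"dz": 0,"rx": 0,"ry": 0,"rz": 0},
    {"dx": 0,"dy": 0,"dz": 0,"rx": 0,"ry": 0,"rz": 0}
  ],
  "fingers": 0.8
}}

```text
t: 9.52
eef_pos: [553.5, 26.7, 245.3]
tcp_rot: [-3.142, 0.0, 0.073]
ft_force: [-0.1, 0.4, 0.3]
opening: 0.749
```

>>> {"op": "play_rows", "data": {
  "increments": [
    {"dx": 0,"dy": 0,"dz": -4,"rx": 0,"ry": 0,"rz": 0},
    {"dx": 0,"dy": 0,"dz": -15,"rx": 0,"ry": 0,"rz": 0},
    {"dx": 0,"dy": 0,"dz": -30,"rx": 0,"ry": 0,"rz": 0},
    {"dx": 0,"dy": 0,"dz": -48,"rx": 0,"ry": 0,"rz": 0},
    {"dx": 0,"dy": 0,"dz": -62,"rx": 0,"ry": 0,"rz": 0},
    {"dx": 0,"dy": 0,"dz": -68,"rx": 0,"ry": 0,"rz": 0},
    {"dx": 0,"dy": 0,"dz": -70,"rx": 0,"ry": 0,"rz": 0}
  ]
}}

```text
t: 10.1
eef_pos: [553.5, 26.7, 317.0]
tcp_rot: [3.141, -0.002, 0.073]
ft_force: [0.1, 0.4, -0.3]
opening: 0.801
```

```bash
python3 -c "
from h import *
plan(553.5,26.7,270,4.2)
c=cap('wrist','w6'); cap('side','s6')
for n,P in ('s6',(553,27,75)),('w6',(553,27,80)):
  c=load(n); p=proj(c,[P])[0].astype(int); print(p)
  x,y=p; im=c['image'][max(0,y-50):y+50,x-60:x+60]; cv2.imwrite('pics/c_'+n+'.png',cv2.resize(im,None,fx=6,fy=6,interpolation=cv2.INTER_CUBIC)[:,:,::-1])
"
```

```text
t 10.1 pos [553.5  26.7 317. ] rot [ 1.7998e+02 -1.1000e-01  4.1600e+00] F [ 0.1  0.4 -0.3] op 0.801
PLAN d [-9.000e-02  3.000e-02  4.702e+01] r [ 0.003 -0.019 -0.007]
[311 244]
[322 257]
```

View pics/c_s6.png

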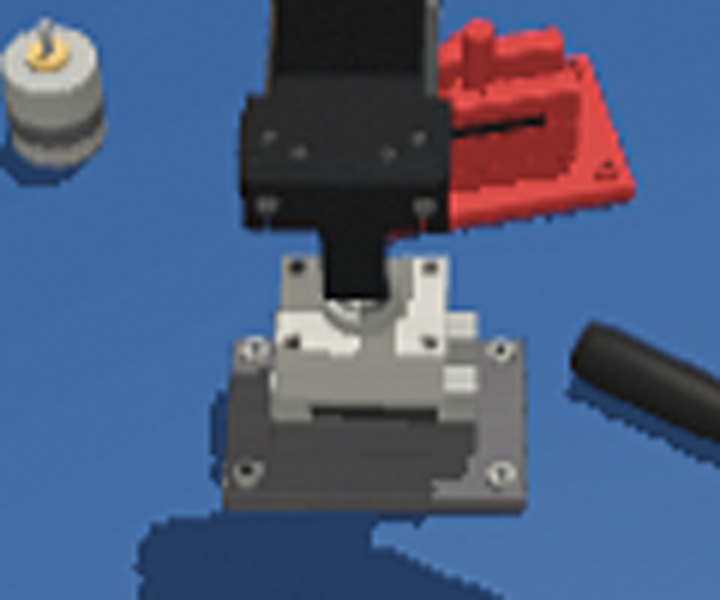

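View pics/w6.png

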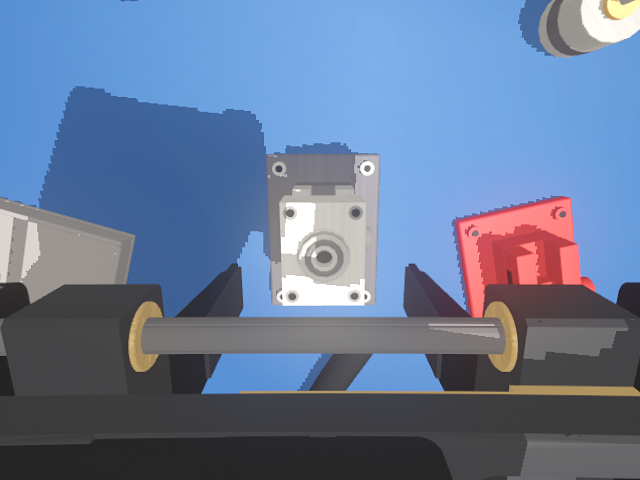

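The block sits flat on the deck in the side crop, and the bearing stands proud, centred at about (323,256) in the wrist view. I'm descending to grip the proud rim.

```bash
python3 -c "
from h import *
c=load('w6'); print(unproj(c,[(323.5,256.5)],84), unproj(c,[(290,213),(356,213),(354.5,296.5),(292,296.5)],77).mean(0))
"
```

```text
[[554.86379868  26.64693163  84.        ]] [552.96585961  26.71746095  77.        ]
```

>>> {"op": "play_rows", "data": {
  "increments": [
    {"dx": 0,"dy": 0,"dz": 12,"rx": 0,"ry": -0.02,"rz": 0},
    {"dx": 0,"dy": 0,"dz": 26,"rx": 0,"ry": -0.02,"rz": 0},
    {"dx": 0,"dy": 0,"dz": 36,"rx": 0,"ry": -0.02,"rz": 0},
    {"dx": 0,"dy": 0,"dz": 41,"rx": 0,"ry": -0.02,"rz": 0},
    {"dx": 0,"dy": 0,"dz": 44,"rx": 0,"ry": -0.02,"rz": 0},
    {"dx": 0,"dy": 0,"dz": 44,"rx": 0,"ry": -0.02,"rz": 0}
  ],
  "fingers": 0.6
}}

```text
t: 10.7
eef_pos: [553.4, 26.7, 270.9]
tcp_rot: [-3.141, 0.003, 0.073]
ft_force: [-0.3, 0.4, 0.1]
opening: 0.599
```

```bash
python3 -c "
from h import *
plan(553.5,26.7,268.5,4.2)"
```

```text
t 10.7 pos [553.4  26.7 270.9] rot [-179.99    0.19    4.16] F [-0.3  0.4  0.1] op 0.599
PLAN d [0.13 0.03 2.37] r [-0.001  0.032 -0.006]
```

>>> {"op": "play_rows", "data": {
  "increments": [
    {"dx": 0.3,"dy": 0,"dz": 1,"rx": 0,"ry": 0.03,"rz": 0},
    {"dx": 0.3,"dy": 0,"dz": 2,"rx": 0,"ry": 0.03,"rz": 0},
    {"dx": 0.3,"dy": 0,"dz": 2.3,"rx": 0,"ry": 0.03,"rz": 0},
    {"dx": 0.3,"dy": 0,"dz": 2.3,"rx": 0,"ry": 0.03,"rz": 0}
  ]
}}

```text
t: 11.03
eef_pos: [553.7, 26.8, 268.8]
tcp_rot: [-3.141, -0.0, 0.073]
ft_force: [0.4, 0.8, -0.0]
opening: 0.599
```

```bash
python3 -c "
from h import *
plan(553.5,26.7,268.5,4.2)"
```

```text
t 11.03 pos [553.7  26.8 268.8] rot [-1.7999e+02 -1.0000e-02  4.1600e+00] F [ 0.4  0.8 -0. ] op 0.599
PLAN d [-0.16  0.05  0.3 ] r [-0.001 -0.001 -0.007]
```

Tips are at 78.8 mm, clear of the block top at 77 mm. Closing.

>>> {"op": "play_rows", "data": {
  "increments": [
    {"dx": 0,"dy": 0,"dz": 0,"rx": 0,"ry": 0,"rz": 0},
    {"dx": 0,"dy": 0,"dz": 0,"rx": 0,"ry": 0,"rz": 0},
    {"dx": 0,"dy": 0,"dz": 0,"rx": 0,"ry": 0,"rz": 0},
    {"dx": 0,"dy": 0,"dz": 0,"rx": 0,"ry": 0,"rz": 0},
    {"dx": 0,"dy": 0,"dz": 0,"rx": 0,"ry": 0,"rz": 0},
    {"dx": 0,"dy": 0,"dz": 0,"rx": 0,"ry": 0,"rz": 0}
  ],
  "fingers": 0.25
}}

```text
t: 11.53
eef_pos: [553.7, 26.7, 268.8]
tcp_rot: [-3.142, -0.0, 0.073]
ft_force: [-0.1, -0.5, 1.7]
opening: 0.301
```

```bash
python3 -c "
from h import *
plan(553.5,26.7,310,4.2)"
```

```text
t 11.53 pos [553.7  26.7 268.8] rot [-1.80e+02 -1.00e-02  4.16e+00] F [-0.1 -0.5  1.7] op 0.301
PLAN d [-1.600e-01  2.000e-02 -4.116e+01] r [-0.001 -0.002 -0.007]
```

```bash
python3 -c "
from h import *
st(); cap('wrist','w7'); c=cap('side','s7')
x,y=311,244; im=c['image'][y-50:y+50,x-60:x+60]; cv2.imwrite('pics/c_s7.png',cv2.resize(im,None,fx=6,fy=6,interpolation=cv2.INTER_CUBIC)[:,:,::-1]); st()
"
```

```text
{'t': 11.533, 'joints': [-0.071, 0.569, 1.866, 0.0, 0.707, 1.427], 'eef_pos': [553.67, 26.73, 268.835], 'tcp_rot': [-3.142, -0.0, 0.073], 'ft_force': [-0.114, -0.541, 1.688], 'moment': [-0.025, 0.009, -0.005], 'opening': 0.301}
{'t': 11.633, 'joints': [-0.071, 0.569, 1.866, 0.0, 0.707, 1.427], 'eef_pos': [553.682, 26.765, 268.849], 'tcp_rot': [-3.142, -0.0, 0.073], 'ft_force': [-0.16, 0.334, 0.321], 'moment': [-0.007, 0.079, 0.041], 'opening': 0.3}
```

View pics/w7.png

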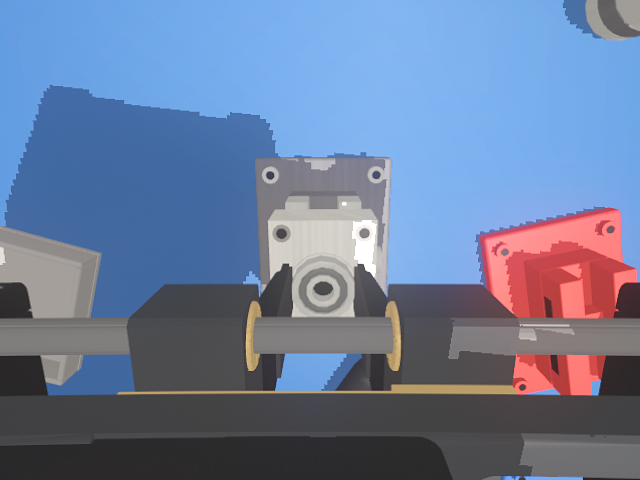

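View pics/c_s7.png

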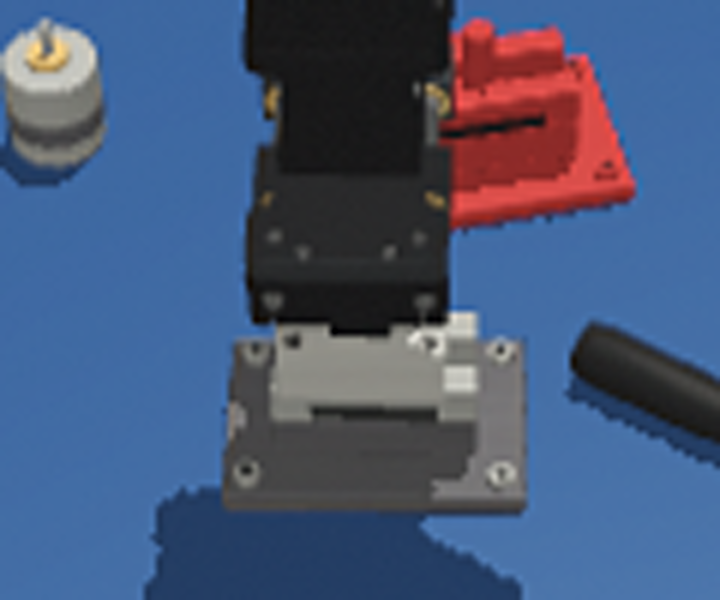

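>>> {"op": "play_rows", "data": {
  "increments": [
    {"dx": 0,"dy": 0,"dz": -1,"rx": 0,"ry": 0,"rz": 0},
    {"dx": 0,"dy": 0,"dz": -2,"rx": 0,"ry": 0,"rz": 0},
    {"dx": 0,"dy": 0,"dz": -4,"rx": 0,"ry": 0,"rz": 0},
    {"dx": 0,"dy": 0,"dz": -7,"rx": 0,"ry": 0,"rz": 0},
    {"dx": 0,"dy": 0,"dz": -11,"rx": 0,"ry": 0,"rz": 0},
    {"dx": 0,"dy": 0,"dz": -16,"rx": 0,"ry": 0,"rz": 0},
    {"dx": 0,"dy": 0,"dz": -20,"rx": 0,"ry": 0,"rz": 0}
  ]
}}

```text
t: 12.22
eef_pos: [553.7, 26.7, 289.6]
tcp_rot: [3.142, -0.001, 0.073]
ft_force: [-1.1, -0.1, -0.3]
opening: 0.302
```

```bash
python3 -c "
from h import *
cap('wrist','w8'); c=cap('side','s8')
x,y=311,244; im=c['image'][y-50:y+50,x-60:x+60]; cv2.imwrite('pics/c_s8.png',cv2.resize(im,None,fx=6,fy=6,interpolation=cv2.INTER_CUBIC)[:,:,::-1]); st()
"
```

```text
{'t': 12.317, 'joints': [-0.071, 0.538, 1.85, 0.0, 0.752, 1.427], 'eef_pos': [553.791, 26.753, 289.759], 'tcp_rot': [3.141, -0.002, 0.073], 'ft_force': [0.378, -0.436, -1.0], 'moment': [0.005, -0.018, -0.023], 'opening': 0.301}
```

View pics/w8.png

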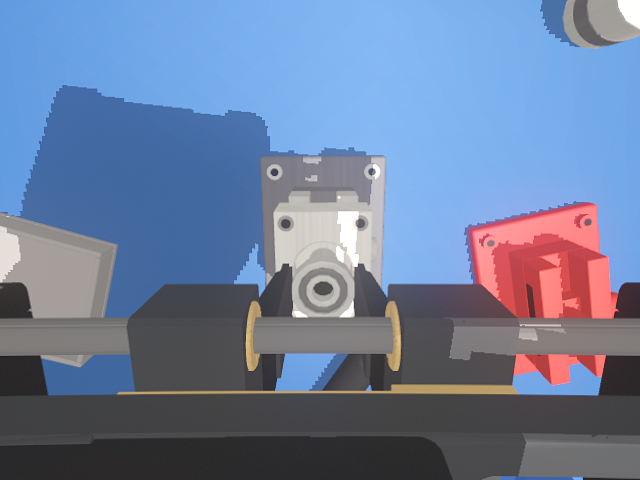

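View pics/c_s8.png

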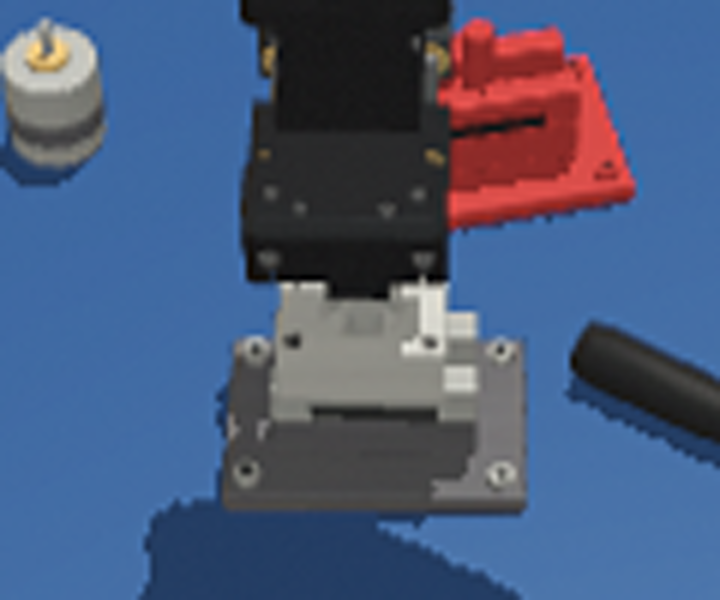

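The bearing came up with the gripper: it stays at (323,288) in the wrist view, and the block stays flat on the deck. Next is the tray.

```bash
python3 -c "
from h import *
plan(501.8,223,290,-12.4)"
```

```text
t 12.32 pos [553.8  26.8 289.8] rot [ 1.7999e+02 -9.0000e-02  4.1600e+00] F [ 0.4 -0.4 -1. ] op 0.301
PLAN d [ -37.61 -199.5    -0.33] r [-1.00e-03 -1.60e-02  2.76e+00]
```

>>> {"op": "play_rows", "data": {
  "increments": [
    {"dx": -2,"dy": -12,"dz": -5,"rx": 0,"ry": 0,"rz": 0.2},
    {"dx": -7,"dy": -36,"dz": -10,"rx": 0,"ry": 0,"rz": 0.6},
    {"dx": -13,"dy": -68,"dz": -15,"rx": 0,"ry": 0,"rz": 1},
    {"dx": -19,"dy": -102,"dz": -15,"rx": 0,"ry": 0,"rz": 1.4},
    {"dx": -26,"dy": -136,"dz": -10,"rx": 0,"ry": 0,"rz": 1.9},
    {"dx": -32,"dy": -168,"dz": -5,"rx": 0,"ry": 0,"rz": 2.4},
    {"dx": -36,"dy": -190,"dz": 0,"rx": 0,"ry": 0,"rz": 2.76},
    {"dx": -37.6,"dy": -199,"dz": 0,"rx": 0,"ry": 0,"rz": 2.76}
  ]
}}

```text
t: 12.98
eef_pos: [500.7, 224.9, 288.9]
tcp_rot: [3.142, -0.0, -0.216]
ft_force: [1.3, -1.1, 0.5]
opening: 0.299
```

>>> {"op": "play_rows", "data": {
  "increments": [
    {"dx": 0,"dy": 0,"dz": 0,"rx": 0,"ry": 0,"rz": 0},
    {"dx": 0,"dy": 0,"dz": 0,"rx": 0,"ry": 0,"rz": 0}
  ]
}}

```text
t: 13.15
eef_pos: [500.7, 225.0, 288.9]
tcp_rot: [3.141, -0.0, -0.214]
ft_force: [0.5, -0.3, -0.7]
opening: 0.298
```

```bash
python3 -c "
from h import *
cap('wrist','w9'); plan(501.8,223,210,-12.4)"
```

```text
t 13.2 pos [500.9 224.3 289. ] rot [ 1.7999e+02 -3.0000e-02 -1.2330e+01] F [ 0.6 -0.5 -1.4] op 0.303
PLAN d [ 1.09  1.11 79.02] r [ 0.001 -0.005  0.012]
```

View pics/w9.png

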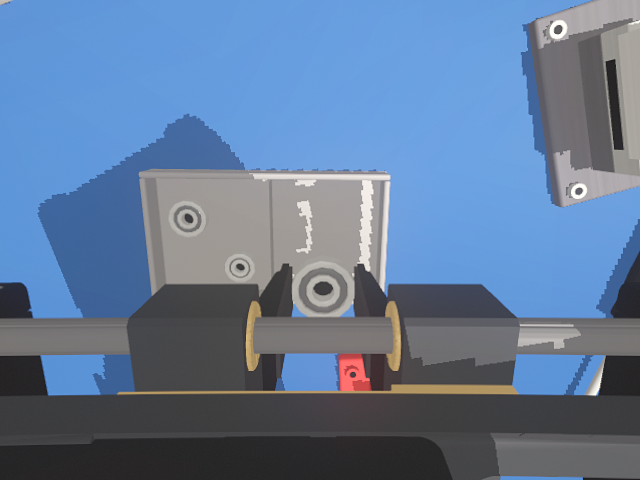

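```bash
python3 -c "
from h import *
c=load('w9'); P=unproj(c,[(139,172),(389.5,172),(271.5,178)],22); print(P)
u=Ro.from_euler('z',-12.4,degrees=True).as_matrix()[:2]
a=np.radians(-12.4); X=np.array([np.cos(a),np.sin(a)]);Y=np.array([-np.sin(a),np.cos(a)])
print((P[0,:2]+P[1,:2])/2-45*X-39*Y, P[1,:2]-45*X+41*Y)"
```

```text
[[569.72567767 327.66900615  22.        ]
 [536.40374724 174.25125329  22.        ]
 [548.62190112 247.70354978  22.        ]]
[500.73978217 222.53300059] [501.25764313 223.95790642]
```

Compartment centre confirmed at about (501.3,223.2), and the bearing is over it. Descending.

>>> {"op": "play_rows", "data": {
  "increments": [
    {"dx": 0.5,"dy": 0.5,"dz": 15,"rx": 0,"ry": 0,"rz": 0},
    {"dx": 0.5,"dy": 1,"dz": 38,"rx": 0,"ry": 0,"rz": 0},
    {"dx": 0.5,"dy": 1,"dz": 58,"rx": 0,"ry": 0,"rz": 0},
    {"dx": 0.5,"dy": 1,"dz": 72,"rx": 0,"ry": 0,"rz": 0},
    {"dx": 0.5,"dy": 1,"dz": 80,"rx": 0,"ry": 0,"rz": 0},
    {"dx": 0.5,"dy": 1,"dz": 85,"rx": 0,"ry": 0,"rz": 0},
    {"dx": 0.5,"dy": 1,"dz": 87,"rx": 0,"ry": 0,"rz": 0},
    {"dx": 0.5,"dy": 1,"dz": 87,"rx": 0,"ry": 0,"rz": 0}
  ]
}}

```text
t: 13.87
eef_pos: [501.6, 222.8, 202.3]
tcp_rot: [-3.142, -0.001, -0.216]
ft_force: [-0.3, 0.8, -0.4]
opening: 0.298
```

>>> {"op": "play_rows", "data": {
  "increments": [
    {"dx": 0,"dy": 0,"dz": 0,"rx": 0,"ry": 0,"rz": 0}
  ]
}}

```text
t: 13.95
eef_pos: [501.8, 222.7, 202.9]
tcp_rot: [-3.141, -0.002, -0.216]
ft_force: [-0.2, -0.7, -0.2]
opening: 0.302
```

```bash
python3 -c "
from h import *
plan(501.5,223,198,-12.4)"
```

```text
t 13.95 pos [501.8 222.7 202.9] rot [-1.7997e+02 -1.0000e-01 -1.2360e+01] F [-0.2 -0.7 -0.2] op 0.302
PLAN d [-0.35 -0.23  4.91] r [-0.004 -0.016  0.007]
```

>>> {"op": "play_rows", "data": {
  "increments": [
    {"dx": 0,"dy": 0,"dz": 0.8,"rx": 0,"ry": -0.01,"rz": 0},
    {"dx": 0,"dy": 0,"dz": 1.6,"rx": 0,"ry": -0.01,"rz": 0},
    {"dx": 0,"dy": 0,"dz": 2.4,"rx": 0,"ry": -0.01,"rz": 0},
    {"dx": 0,"dy": 0,"dz": 3.2,"rx": 0,"ry": -0.01,"rz": 0},
    {"dx": 0,"dy": 0,"dz": 4,"rx": 0,"ry": -0.01,"rz": 0}
  ]
}}

```text
t: 14.37
eef_pos: [501.8, 222.8, 198.9]
tcp_rot: [-3.141, -0.001, -0.216]
ft_force: [0.4, -0.2, -0.6]
opening: 0.298
```

>>> {"op": "play_rows", "data": {
  "increments": [
    {"dx": 0,"dy": 0,"dz": 0.3,"rx": 0,"ry": 0,"rz": 0},
    {"dx": 0,"dy": 0,"dz": 0.6,"rx": 0,"ry": 0,"rz": 0},
    {"dx": 0,"dy": 0,"dz": 0.6,"rx": 0,"ry": 0,"rz": 0}
  ]
}}

```text
t: 14.62
eef_pos: [501.8, 222.8, 198.3]
tcp_rot: [-3.141, -0.001, -0.216]
ft_force: [-0.3, 0.5, -1.0]
opening: 0.303
```

```bash
python3 -c "
from h import *
plan(501.5,223,197.8,-12.4)"
```

```text
t 14.62 pos [501.8 222.8 198.3] rot [-1.7997e+02 -4.0000e-02 -1.2350e+01] F [-0.3  0.5 -1. ] op 0.303
PLAN d [-0.3  -0.15  0.47] r [-0.005 -0.007  0.009]
```

>>> {"op": "play_rows", "data": {
  "increments": [
    {"dx": 0,"dy": 0,"dz": 0.3,"rx": 0,"ry": 0,"rz": 0},
    {"dx": 0,"dy": 0,"dz": 0.6,"rx": 0,"ry": 0,"rz": 0},
    {"dx": 0,"dy": 0,"dz": 0.6,"rx": 0,"ry": 0,"rz": 0}
  ]
}}

```text
t: 14.87
eef_pos: [501.7, 222.8, 197.8]
tcp_rot: [-3.141, -0.001, -0.215]
ft_force: [-1.2, -0.1, 3.4]
opening: 0.298
```

```bash
python3 -c "
from h import *
plan(501.5,223,197.8,-12.4)"
```

```text
t 14.87 pos [501.7 222.8 197.8] rot [-1.7997e+02 -4.0000e-02 -1.2350e+01] F [-1.2 -0.1  3.4] op 0.298
PLAN d [-0.29 -0.16  0.01] r [-0.005 -0.007  0.009]
```

Touchdown at the predicted height with a reaction of about 4 N. I'll open a little and retreat.

>>> {"op": "play_rows", "data": {
  "increments": [
    {"dx": 0,"dy": 0,"dz": -0.2,"rx": 0,"ry": 0,"rz": 0},
    {"dx": 0,"dy": 0,"dz": -0.2,"rx": 0,"ry": 0,"rz": 0},
    {"dx": 0,"dy": 0,"dz": -0.2,"rx": 0,"ry": 0,"rz": 0},
    {"dx": 0,"dy": 0,"dz": -0.2,"rx": 0,"ry": 0,"rz": 0}
  ],
  "fingers": 0.42
}}

```text
t: 15.2
eef_pos: [501.7, 222.8, 198.0]
tcp_rot: [-3.141, -0.001, -0.216]
ft_force: [0.2, 0.4, -0.8]
opening: 0.416
```

>>> {"op": "play_rows", "data": {
  "increments": [
    {"dx": 0,"dy": 0,"dz": -3,"rx": 0,"ry": 0,"rz": 0},
    {"dx": 0,"dy": 0,"dz": -12,"rx": 0,"ry": 0,"rz": 0},
    {"dx": 0,"dy": 0,"dz": -30,"rx": 0,"ry": 0,"rz": 0},
    {"dx": 0,"dy": 0,"dz": -60,"rx": 0,"ry": 0,"rz": 0},
    {"dx": 0,"dy": 0,"dz": -90,"rx": 0,"ry": 0,"rz": 0},
    {"dx": 0,"dy": 0,"dz": -115,"rx": 0,"ry": 0,"rz": 0},
    {"dx": 0,"dy": 0,"dz": -130,"rx": 0,"ry": 0,"rz": 0},
    {"dx": 0,"dy": 0,"dz": -135,"rx": 0,"ry": 0,"rz": 0}
  ]
}}

```text
t: 15.87
eef_pos: [501.6, 222.8, 336.3]
tcp_rot: [-3.139, -0.005, -0.215]
ft_force: [1.0, 0.1, 0.3]
opening: 0.42
```

```bash
python3 -c "
from h import *
cap('wrist','w10'); c=cap('side','s10'); st()
im=c['image'][230:400,270:370]; cv2.imwrite('pics/c_s10.png',cv2.resize(im,None,fx=3.5,fy=3.5,interpolation=cv2.INTER_CUBIC)[:,:,::-1])"
```

```text
{'t': 15.967, 'joints': [0.298, 0.469, 1.826, 0.0, 0.844, 2.084], 'eef_pos': [501.479, 222.701, 334.04], 'tcp_rot': [-3.14, -0.003, -0.215], 'ft_force': [0.364, -0.334, -0.328], 'moment': [0.074, 0.047, 0.006], 'opening': 0.419}
```

View pics/w10.png

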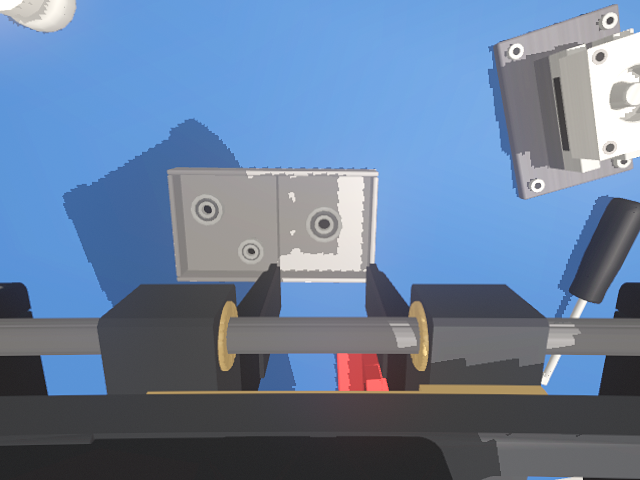

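View pics/c_s10.png

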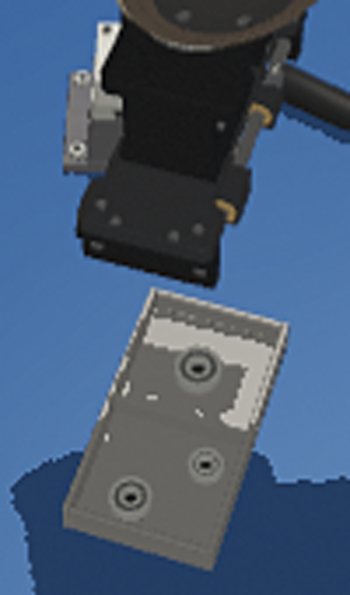

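The bearing lies flat in the empty compartment, at (323,223) in the wrist view. One more look at the block on the stand before handing in.

```bash
python3 -c "
from h import *
c=cap('top','t10')
im=c['image'][180:290,145:345]; cv2.imwrite('pics/c_t10.png',cv2.resize(im,None,fx=4,fy=4,interpolation=cv2.INTER_CUBIC)[:,:,::-1])"
```

```text
(no output)
```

View pics/c_t10.png

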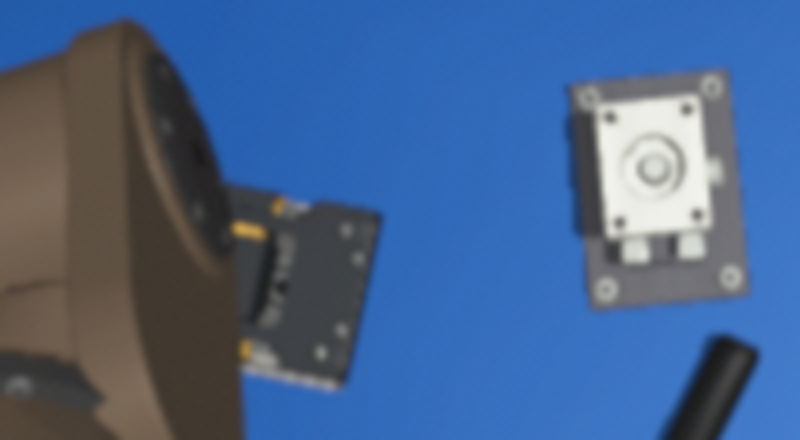

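The top view shows the block square on the stand, with the bare pin visible in its empty recess. Handing in.

```bash
python3 -c "
from h import *
print(env.job_done()); st()"
```

```text
the job is handed in; nothing more can be done
None
the job is handed in; nothing more can be done
```

The job is handed in, at about 16 s of the 67 s allowed. The block is down on the grey stand, and the bearing lies flat in the tray's empty compartment.

- **Finding the pin:** I gripped the block by its 50 mm flats and lowered it over the pin on camera estimates. It went on at the first try with no contact force.
- **Pressing:** The bearing needed about 8–9 N of push before it came loose. The block then stopped on the deck at the expected height, with about 7 N of reaction.
- **Bearing:** I let go of the block, gripped the bearing by its proud rim and lifted it off. It touched down on the compartment floor with about 4 N, at the predicted height.

**Last checks:**
- The wrist and side pictures show the bearing flat near the middle of the compartment, with both old bearings still in their half.
- The top picture shows the block square on the stand, with the bare pin in its empty recess.
- The gripper ended well clear of everything, and the other bench items showed no sign of being touched.

**Disagreements:**
- The gripper read about 28.6 mm on the 30 mm bearing, though the grip held.
- The cameras differed by about 2–3 mm on the pin and stand, so I averaged them.

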